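# Set up and feed the height-gauge carriage

## Task

On the height-gauge table the tall coupling and the short union on the carriage stand in each other's nests, the coupling on the side where the gauge bar is low. First wind the carriage fully back to its loading stop (towards the robot) with the feed knob; then swap those two, and stand any spare union in the far-left nest and any spare coupling in the far-right nest, all upright and flat on the nest floors. Then wind the carriage fully forward to its far stop so that everything stands under the gauge bar, and leave the tape measure, screw tin and pencil alone.

Things in the scene. Friction and masses are not known exactly. Their poses are not given: they have to be found in the camera images.
- feed_table: fixed table, bed 336 mm wide from x = -50 to +120 mm. Origin on the bench under the middle of the nest row with the carriage fully back; x = feed direction (away from the robot), y left along the nests. Gauge bar along y at x = +90 mm, 24 mm deep, top 112 mm above the bench, underside 85 mm on the left half (y > 0), 95 mm on the right half; posts at y = +-159 mm.
- carriage (a joint): how far the carriage has been fed from its loading stop along the table's +x (m): 0 = fully back, 0.090 = fully forward under the gauge bar. Moved by the knob only (about 2 N friction; do not push it).
- feed_knob (a joint): angle of the feed knob (rad), 0 to 3.75, clockwise from above grows. A rack and pinion couples it: the carriage, and with it the knob itself, shifts 24 mm along the table's +x per radian of clockwise turn. About 0.06 N m to turn; stays where it is left. Needs several grasps.
- feed_knob_grip (a point): middle of the knob's grip bar, on the knob's vertical axis, 67 mm above the bench, 88 mm in front of the nest row (-x of the table), travelling with the carriage. The black bar is 42 mm long, 14 mm thick and 32 mm high (7 mm above to 25 mm below this point), standing on a disc 44 mm across; x of this frame runs along the bar, z up.
- nest_1 (a point): far-left nest, for a spare union (low side of the gauge), counted from the robot's left. Each nest is a flat 64 mm wide by 74 mm deep, with black lips 6 mm high and 6 mm wide round it; nests are 70 mm apart in a row. This point is the centre of its floor, 30 mm above the bench; it travels with the carriage.
- nest_2 (a point): second nest (low side of the gauge); the coupling stands here at the start, the union belongs here, counted from the robot's left. Each nest is a flat 64 mm wide by 74 mm deep, with black lips 6 mm high and 6 mm wide round it; nests are 70 mm apart in a row. This point is the centre of its floor, 30 mm above the bench; it travels with the carriage.
- nest_3 (a point): third nest (high side of the gauge); the union stands here at the start, the coupling belongs here, counted from the robot's left. Each nest is a flat 64 mm wide by 74 mm deep, with black lips 6 mm high and 6 mm wide round it; nests are 70 mm apart in a row. This point is the centre of its floor, 30 mm above the bench; it travels with the carriage.
- nest_4 (a point): far-right nest, for a spare coupling (high side of the gauge), counted from the robot's left. Each nest is a flat 64 mm wide by 74 mm deep, with black lips 6 mm high and 6 mm wide round it; nests are 70 mm apart in a row. This point is the centre of its floor, 30 mm above the bench; it travels with the carriage.
- coupling_1: the coupling that stands on the carriage, in nest 2 at the start: black plastic pipe coupling standing upright: plain round sleeve with a collar at each end, 54 mm across, 60 mm tall, hollow, about 0.07 kg. Origin at the centre of its underside, z up along its axis.
- union_1: the union that stands on the carriage, in nest 3 at the start: black plastic pipe union standing upright: ribbed or faceted nuts round it, 53 to 55 mm across, 50 mm tall, about 0.11 kg (10 mm shorter than a coupling). Origin at the centre of its underside, z up along its axis.
- union_2: spare union, on the bench left of the table; may be absent. A black plastic pipe union standing upright: ribbed or faceted nuts round it, 53 to 55 mm across, 50 mm tall, about 0.11 kg (10 mm shorter than a coupling). Origin at the centre of its underside, z up along its axis.
- coupling_2: spare coupling, on the bench left of the table; may be absent (behind the spares, at world x > 0.47, y > 0.12, lies a clamping board up to 110 mm high). A black plastic pipe coupling standing upright: plain round sleeve with a collar at each end, 54 mm across, 60 mm tall, hollow, about 0.07 kg. Origin at the centre of its underside, z up along its axis.
- tape_measure: yellow pocket tape measure, 38 x 82 x 59 mm, a bystander at the front left; origin at the centre of its underside
- screw_tin: open round tin, 64 mm across, 50 mm tall, a bystander right of the knob; origin at the centre of its underside
- pencil: flat carpenter pencil, 187 mm long, a bystander at the front left; origin at the centre of its underside

How it is judged:
On the way, in this order (a step that is already met when the one before it is completed fails the run):
1. the carriage is wound fully back to its loading stop (within 5 mm) (value of joint carriage below 0.005 m), for 0.2 s.
2. with the carriage still back (within 12 mm), the coupling and the union have changed places and each spare stands in its outer nest, upright and flat on the floor (horizontal distance between coupling_1 and nest_3 below 0.015 m and angle between each of coupling_1, union_1, union_2, coupling_2's own z axis and vertical below 0.08 rad and z of coupling_1 in the frame of nest_3 between -0.004 and 0.004 m and horizontal distance between union_1 and nest_2 below 0.015 m and z of union_1 in the frame of nest_2 between -0.004 and 0.004 m and horizontal distance between union_2 and nest_1 below 0.015 m and z of union_2 in the frame of nest_1 between -0.004 and 0.004 m and horizontal distance between coupling_2 and nest_4 below 0.015 m and z of coupling_2 in the frame of nest_4 between -0.004 and 0.004 m and value of joint carriage below 0.012 m), for 0.2 s.
At the end, for the whole second after the job is handed in: Carriage at rest within 5 mm of its far stop; coupling 1 in nest 3, union 1 in nest 2, a spare union (if any) in nest 1, a spare coupling (if any) in nest 4, each upright within 0.08 rad, within 4 mm of the floor and within 15 mm of the nest centre (horizontal distance between coupling_1 and nest_3 below 0.015 m and angle between each of coupling_1, union_1, union_2, coupling_2's own z axis and vertical below 0.08 rad and z of coupling_1 in the frame of nest_3 between -0.004 and 0.004 m and horizontal distance between union_1 and nest_2 below 0.015 m and z of union_1 in the frame of nest_2 between -0.004 and 0.004 m and horizontal distance between union_2 and nest_1 below 0.015 m and z of union_2 in the frame of nest_1 between -0.004 and 0.004 m and horizontal distance between coupling_2 and nest_4 below 0.015 m and z of coupling_2 in the frame of nest_4 between -0.004 and 0.004 m and value of joint carriage above 0.085 m and velocity of joint carriage below 0.01 m/s); the robot touches nothing.
It fails at once if the tape measure is moved by more than 25 mm (distance of tape_measure from where it was at the start of the episode above 0.025 m).
It fails at once if the screw tin is moved by more than 25 mm (distance of screw_tin from where it was at the start of the episode above 0.025 m).
It fails at once if the pencil is moved by more than 25 mm (distance of pencil from where it was at the start of the episode above 0.025 m).
Of union_2, coupling_2 only 1 to 2 are there at a start; the rules pass over those that are not, and their reading is None.
At some moment in a run one of coupling_1, union_1, union_2, coupling_2 may be knocked a few centimetres aside while the robot is not near it.
Once in a run the grip may slacken for a moment while it holds something.
It also fails if it takes over 210 s, if anything falls off the work surface, if the arm or the gripper's body presses on something with over 40 N, if the wrist force passes 120 N, or if a joint passes its speed limit or range.

## Robot

A 6-joint arm with a two-finger parallel gripper is mounted at the origin on a cart in front of the work surface, level with it; the furniture and walls round the work are solid. World frame = base frame: x ahead of the robot, y to its left, z up, the work surface at z = 0. Lengths are in m, angles in rad, forces in N, time in s.
With the tool pointing down it reaches from about 0.25 to 0.775 m from the base axis. Payload 4 kg.
Tool frame: the origin (TCP) lies at the very end of the fingers, on their centre line; the grasp point (between the pads) lies 19 mm behind it; x points along the fingers, y is the direction in which the jaws open and shut, and the axes are right-handed (so a half turn about x gives the same grasp; the last joint's range is limited). The gripper opens to 94 mm and grips with 3 to 60 N. Pads are 16 mm wide; open, the fingers measure 119 mm over their backs; the gripper's body (75 mm by 177 mm) begins 78 mm behind the grasp point.
Start: joints at [0.999, 0.087, 1.371, -0, 1.684, -0.103], TCP at [0.249, 0.491, 0.206] pointing down, gripper open.
Joint ranges: [-3.1, 3.1], [-0.76, 2.03], [0.27, 2.55], [-1.08, 4.22], [0.17, 2.65], [-2.57, 2.57]. Speed limits (rad/s): [2.79, 2.79, 3.14, 3.14, 3.14, 3.14].

## Interface

Orientations are given as [roll, pitch, yaw] about the fixed x, y, z axes, in that order (R = Rz(yaw) Ry(pitch) Rx(roll)).
In Python, from bench import robot gives the robot as it stands.
- The arm moves only by the tool carry_out, never from a script. Its argument "targets" is a list of rows, each a list of 5 numbers: the closure, from 0 (fully open) to 1 (shut), then the shift along the tool's x, y, z in cm, then the turn about the tool's x in degrees. In form: [[fingers, tx, ty, tz, turn], ...]. A call has 1 to 20 rows; each row shifts and turns the commanded pose from where the row before left it, along the tool's axes as they then stand; what a row does not reach is not made up. A row lasts 1/10 s, in which the tool goes at most 50 mm and 8.59 degrees, less where a joint would pass 70% of its speed; a pose out of reach is approached as far as the arm can. A call is refused whole if a number of a shift passes 5 or a number of a turn 8.59, either way. A call with a gripper value outside its range is refused whole. The fingers move at their own pace and stop on an object; the grip force is fixed at half the most. Time passes only in rows, so rows that do not move let the fingers close. It gives the time, the measured TCP pose, the force and the opening at its end, in the units of the state.
- robot.get_obs(): the state, without advancing time (a new reading comes with each control period).
- robot.snapshot(name): name is "scene" or "side" or "wrist"; returns a dict with "image" (400x640x3 uint8, red, green, blue), "camera_matrix" (3x3 intrinsics, pixels), "distortion" ([k1, k2, p1, p2, k3] as OpenCV has them; the pictures are not rectified), "pose" (4x4, takes a point from camera to world coordinates). Camera axes: x right, y up, looking along -z (the intrinsics and any distortion apply to the point x, -y, -z); pixel columns grow to the right and rows downward; lengths in m; the calibration is good to about 2 mm. A picture is of the moment at which its call begins. There is no depth.
- robot.close_job(): hands the job in, once; it reports no verdict.
The state is a dict: "time": time; "joint_positions": joint angles; "qvel": joint speeds; "joint_torque": joint torques, N m; "tool_pos": TCP position; "ee_rot": TCP orientation; "wrist_force": force on the tool from outside, world axes, zero at the start; "wrist_torque": the same for the moment, N m; "width": finger opening in m.
Only numpy, scipy, OpenCV 4.12 (cv2) and the standard library are available. Lean on these libraries where they do the work, as an engineer would, in place of code of your own. Each camera call takes 0.05 s, during which the arm holds its last target. There are 200 camera calls.

## Working session

There is one attempt and no reset: what is moved stays moved. The work goes in short steps, Python scripts to look and compute and a tool call to move; the robot and the scene stay as the last step left them, time stands still between calls to the robot, and variables do not carry over. Pictures are saved under pics/ and viewed, about 12 in all and at most 16, crops included, and the job is handed in when it is done.

Besides the shell and the picture viewer there is one more tool, called after "Emit:" as name(argument=value, ...), one argument or row to a line, values as JSON. carry_out: Moves the arm, as the interface text tells. Its arguments: {"type":"object","properties":{"targets":{"type":"array","items":{"type":"array","items":{"type":"number"}}}},"required":["targets"]}

```bash
mkdir -p pics; cat > h.py <<'E'
import numpy as np, cv2
from bench import robot
def snap(cam,name,crop=None,scale=1):
    s=robot.snapshot(cam); im=s["image"][:,:,::-1].copy()
    np.savez(f"pics/{name}.npz",K=s["camera_matrix"],d=s["distortion"],T=s["pose"])
    if crop: x0,y0,x1,y1=crop; im=im[y0:y1,x0:x1]
    if scale!=1: im=cv2.resize(im,None,fx=scale,fy=scale,interpolation=cv2.INTER_CUBIC)
    cv2.imwrite(f"pics/{name}.png",im); return s
def pix2w(name,uv,z):
    c=np.load(f"pics/{name}.npz"); out=[]
    p=cv2.undistortPoints(np.array(uv,float).reshape(-1,1,2),np.array(c["K"]),np.array(c["d"])).reshape(-1,2)
    T=c["T"]
    for i,(a,b) in enumerate(p):
        d=T[:3,:3]@np.array([a,-b,-1]); o=T[:3,3]
        zz=z[i] if np.ndim(z) else z
        out.append(o+d*(zz-o[2])/d[2])
    return np.array(out)
def w2pix(name,P):
    c=np.load(f"pics/{name}.npz"); T=c["T"]
    q=(np.array(P,float).reshape(-1,3)-T[:3,3])@T[:3,:3]; q=q*[1,-1,-1]
    return cv2.projectPoints(q,np.zeros(3),np.zeros(3),np.array(c["K"]),np.array(c["d"]))[0].reshape(-1,2)
E
python3 - <<'E'
from h import *
np.set_printoptions(precision=4,suppress=True)
o=robot.get_obs()
for k,v in o.items(): print(k,v)
for c in("scene","side","wrist"):
    s=snap(c,c+"0"); print(c,s["pose"],s["camera_matrix"],s["distortion"])
E
```

```text
time 0.0
joint_positions [ 0.9989  0.088   1.3722 -0.      1.6836 -0.1031]
qvel [-0.0027 -0.0002 -0.001  -0.0005  0.0003 -0.0003]
joint_torque [ -0.001  -34.0187 -30.2425   0.0716   0.0331  -0.0002]
tool_pos [0.2482 0.4902 0.2043]
ee_rot [-1.6666  1.5686 -2.1355]
wrist_force [-0.7861  0.1062  0.0938]
wrist_torque [0.029  0.0016 0.0086]
width 0.09371304141753867
scene [[ 0.8892  0.3259 -0.3212  0.0563]
 [-0.4573  0.6073 -0.6497 -0.7424]
 [-0.0167  0.7245  0.689   0.9969]
 [ 0.      0.      0.      1.    ]] [[440.589    0.     318.5849]
 [  0.     440.589  201.4794]
 [  0.       0.       1.    ]] [-0.0679  0.      0.      0.      0.    ]
side [[-1.     -0.007   0.0048  0.4613]
 [ 0.0082 -0.6494  0.7604  1.0672]
 [-0.0022  0.7605  0.6494  0.8946]
 [ 0.      0.      0.      1.    ]] [[418.4716   0.     317.1922]
 [  0.     418.4716 203.1644]
 [  0.       0.       1.    ]] [0.0139 0.     0.     0.     0.    ]
wrist [[ 0.4511 -0.8689 -0.2039  0.1888]
 [ 0.8925  0.4385  0.1061  0.5214]
 [-0.0028 -0.2298  0.9732  0.3839]
 [ 0.      0.      0.      1.    ]] [[309.945    0.     320.806 ]
 [  0.     309.945  199.6944]
 [  0.       0.       1.    ]] [0.0208 0.     0.     0.     0.    ]
```

View pics/scene0.png

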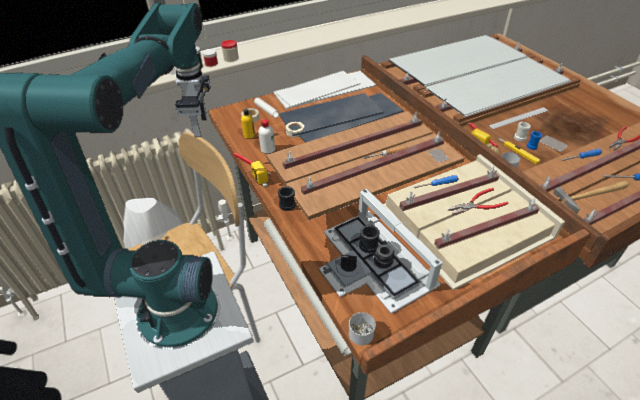

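View pics/side0.png

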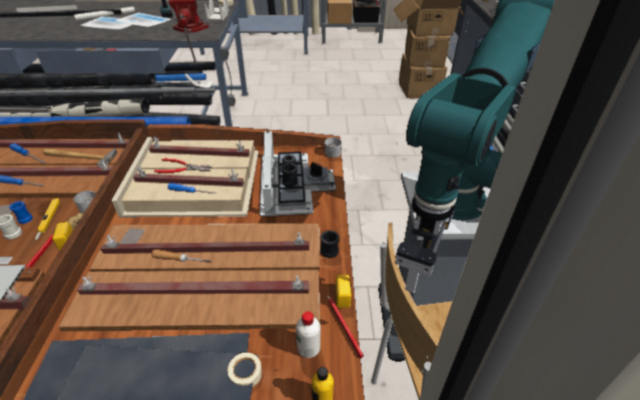

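The scene view shows the feed table with two parts on it around (370–385, 240–255), one spare at (287,198), the tin at (361,328) and the yellow tape at (259,172). The side view agrees. I'll zoom in next.

```bash
python3 - <<'E'
import cv2
im=cv2.imread("pics/scene0.png")[175:350,250:450]
cv2.imwrite("pics/c1.png",cv2.resize(im,None,fx=3.4,fy=3.4,interpolation=cv2.INTER_CUBIC))
from h import *
print(pix2w("scene0",[(287,188),(361,318)],[.055,.05]))
E
```

```text
[[ 0.43458959  0.24961079  0.055     ]
 [ 0.39989693 -0.26650265  0.05      ]]
```

View pics/c1.png

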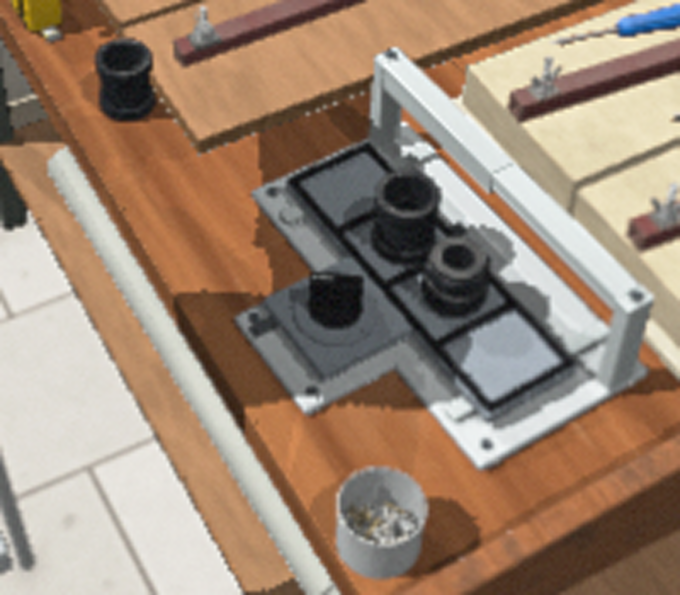

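```bash
python3 - <<'E'
from h import *
np.set_printoptions(precision=4,suppress=True)
f=lambda L:[(250+x/3.4,175+y/3.4) for x,y in L]
b=pix2w("scene0",f([(393,55),(637,297)]),.112); print(b)
v=b[0]-b[1]; print(np.linalg.norm(v)); yaw=np.arctan2(-v[0],v[1]); print("yaw",yaw)
c,s=np.cos(yaw),np.sin(yaw); R=np.array([[c,-s],[s,c]])
O=b[:,:2].mean(0)-R@[.09,0]; print("origin",O)
def tf(P): return (P[:,:2]-O)@R
n=pix2w("scene0",f([(375,148),(293,183),(492,412),(577,362)]),.036); print("lip corners table",tf(n),tf(n).mean(0))
print("parts",tf(pix2w("scene0",f([(409,190),(461,254)]),[.09,.08])))
k=pix2w("scene0",f([(336,280)]),.074); print("knob",k,tf(k))
sp=pix2w("scene0",f([(125,57)]),.06); print("spare",sp)
for nm,p in [("n%d"%(i+1),(0,.105-.07*i)) for i in range(4)]+[("knob",(-.088,0))]: print(nm,O+R@p)
E
```

```text
[[ 0.6127  0.0653  0.112 ]
 [ 0.6323 -0.2509  0.112 ]]
0.31679685207337344
yaw 0.061896551667585176
origin [ 0.5327 -0.0984]
lip corners table [[ 0.057   0.132 ]
 [-0.0281  0.1345]
 [-0.0266 -0.1455]
 [ 0.0585 -0.1435]] [ 0.0152 -0.0056]
parts [[ 0.0212  0.0359]
 [ 0.022  -0.035 ]]
knob [[ 0.4585 -0.1039  0.074 ]] [[-0.0744 -0.001 ]]
spare [[0.4246 0.2284 0.06  ]]
n1 [0.5262 0.0064]
n2 [ 0.5305 -0.0634]
n3 [ 0.5348 -0.1333]
n4 [ 0.5392 -0.2032]
knob [ 0.4448 -0.1038]
```

```bash
cat >> h.py <<'E'
from scipy.spatial.transform import Rotation as Ro
np.set_printoptions(precision=4,suppress=True)
def state(): 
    o=robot.get_obs(); return np.array(o["tool_pos"]),Ro.from_euler("xyz",o["ee_rot"]).as_matrix(),o
def goto(p,jaw=None):
    """delta in tool axes (cm) and turn (deg) to bring TCP to p, jaw line to world angle jaw (mod pi)"""
    t,R,o=state(); d=R.T@(np.array(p)-t)*100
    cur=np.degrees(np.arctan2(R[1,1],R[0,1])); out=[]
    if jaw is not None:
        x=(cur-np.degrees(jaw)+90)%180-90   # positive turn = clockwise from above
        out=[x]
    print("tcp",t,"jaw deg",round(cur,1),"j6",round(o["joint_positions"][5],2),"w",round(o["width"],4),"t",o["time"],"| delta",d.round(2),"turn",np.round(out,1),"tilt",R[2,0].round(4))
E
python3 - <<'E'
from h import *
goto([.44,-.10,.25],0.06)
print(state()[1])
E
```

```text
tcp [0.2483 0.4903 0.2046] jaw deg 63.1 j6 -0.1 w 0.0938 t 0.15 | delta [ -4.48 -44.01  43.77] turn [59.7] tilt -1.0
[[-0.0009  0.4518  0.8921]
 [-0.0014  0.8921 -0.4518]
 [-1.     -0.0016 -0.0002]]
```

Emit:
carry_out(
  targets=[
    [0,-0.3,-2.93,2.93,0],
    [0,-0.3,-2.93,2.93,0],
    [0,-0.3,-2.93,2.93,0],
    [0,-0.3,-2.93,2.93,0],
    [0,-0.3,-2.93,2.93,0],
    [0,-0.3,-2.93,2.93,0],
    [0,-0.3,-2.93,2.93,0],
    [0,-0.3,-2.93,2.93,0],
    [0,-0.3,-2.93,2.93,0],
    [0,-0.3,-2.93,2.93,0],
    [0,-0.3,-2.93,2.93,0],
    [0,-0.3,-2.93,2.93,0],
    [0,-0.3,-2.93,2.93,0],
    [0,-0.3,-2.93,2.93,0],
    [0,-0.3,-2.93,2.93,0],
    [0,0,0,0,0],
  ],
)

```text
time: 1.75
tool_pos: [0.4426, -0.104, 0.2496]
ee_rot: [-1.982, 1.569, -2.457]
wrist_force: [0.2, 0.8, -0.9]
width: 0.0942
```

Emit:
carry_out(
  targets=[
    [0,0,0,0,8.5],
    [0,0,0,0,8.5],
    [0,0,0,0,8.5],
    [0,0,0,0,8.5],
    [0,0,0,0,8.5],
    [0,0,0,0,8.5],
    [0,0,0,0,8.5],
    [0,0,0,0,0],
    [0,0,0,0,0],
  ],
)

```text
time: 2.65
tool_pos: [0.4418, -0.0994, 0.2503]
ee_rot: [-2.523, 1.57, 2.256]
wrist_force: [-0.1, -0.2, 0.0]
width: 0.0942
```

```bash
python3 - <<'E'
from h import *
goto([.44,-.10,.25],0.06)
s=snap("wrist","w1"); print(s["pose"])
E
```

```text
tcp [ 0.4418 -0.0994  0.2503] jaw deg 3.9 j6 -0.41 w 0.0942 t 2.65 | delta [ 0.03 -0.18  0.05] turn [0.4] tilt -1.0
[[ 0.9977 -0.0663 -0.0153  0.4368]
 [ 0.068   0.9709  0.2296 -0.0325]
 [-0.0003 -0.2301  0.9732  0.4298]
 [ 0.      0.      0.      1.    ]]
```

View pics/w1.png

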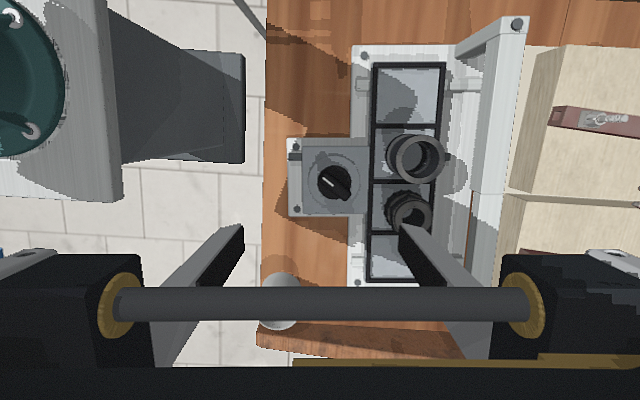

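The wrist view shows the knob bar at about (333,181), pointing down-right by about 40°. The coupling is at (415,156) and the union at (407,208). Nests 1 and 4 are empty.

```bash
python3 - <<'E'
import cv2
im=cv2.imread("pics/w1.png")[40:220,280:460]
cv2.imwrite("pics/c2.png",cv2.resize(im,None,fx=3.3,fy=3.3,interpolation=cv2.INTER_CUBIC))
E
```

```text
(no output)
```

View pics/c2.png

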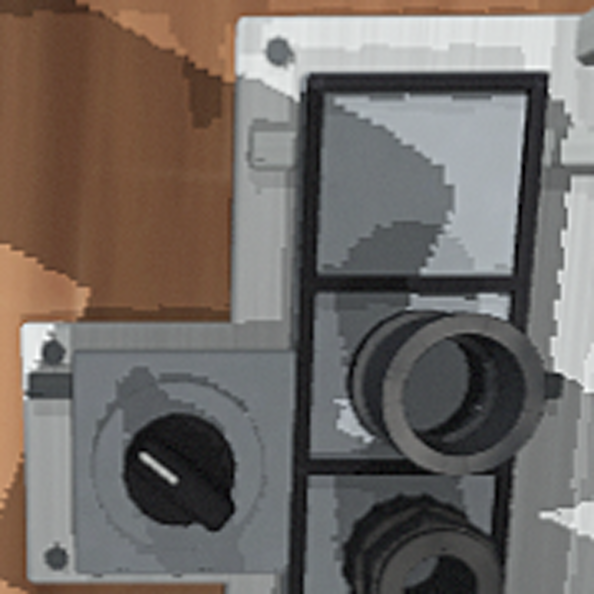

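The crop shows the knob bar centre at about crop (182,484), tilted −39° in the image. The carriage lip outer corners are at (308,75) and (548,73).

```bash
python3 - <<'E'
from h import *
f=lambda L:[(280+x/3.3,40+y/3.3) for x,y in L]
O=np.array([.5327,-.0984]);yaw=.0619;c,s=np.cos(yaw),np.sin(yaw);R=np.array([[c,-s],[s,c]])
tf=lambda P:(P[:,:2]-O)@R
k=pix2w("w1",f([(182,484),(140,452),(177,482),(225,520)]),.074);print("knob",k,tf(k))
n=pix2w("w1",f([(308,75),(548,73),(303,466)]),.036);print(n,tf(n))
# gauge-bar top bolt, coupling rim centre, union rim centre
b=pix2w("w1",[(517,24)],.112);print("bolt",b,tf(b))
p=pix2w("w1",f([(465,393),(437,590)]),[.09,.08]);print("parts",p,tf(p))
E
```

```text
knob [[ 0.4581 -0.0996  0.074 ]
 [ 0.4425 -0.0892  0.074 ]
 [ 0.4563 -0.099   0.074 ]
 [ 0.4744 -0.1116  0.074 ]] [[-0.0745  0.0034]
 [-0.0895  0.0147]
 [-0.0763  0.0041]
 [-0.059  -0.0096]]
[[ 0.4935  0.0441  0.036 ]
 [ 0.5784  0.0502  0.036 ]
 [ 0.5069 -0.0965  0.036 ]] [[-0.0303  0.1447]
 [ 0.0548  0.1455]
 [-0.0257  0.0035]]
bolt [[0.6101 0.07   0.112 ]] [[0.0877 0.1633]]
parts [[ 0.5479 -0.0598  0.09  ]
 [ 0.5513 -0.1306  0.08  ]] [[ 0.0176  0.0376]
 [ 0.0165 -0.0333]]
```

Emit:
carry_out(
  targets=[
    [0,0,0,0,-8.5],
    [0,0,0,0,-8.5],
    [0,0,0,0,-8.5],
    [0,0,0,0,-8.5],
    [0,0,0,0,-8.5],
    [0,0,0,0,-8.5],
    [0.4,0,0,0,0],
    [0.4,0,0,0,0],
    [0.4,0,0,0,0],
  ],
)

```text
time: 3.6
tool_pos: [0.442, -0.0999, 0.2504]
ee_rot: [2.45, 1.571, 1.832]
wrist_force: [0.4, 0.0, 0.1]
width: 0.0731
```

```bash
python3 - <<'E'
from h import *
goto([.457,-.101,.048],np.radians(55)); print(state()[1])
E
```

```text
tcp [ 0.442  -0.0999  0.2504] jaw deg 54.6 j6 -1.3 w 0.0731 t 3.6 | delta [20.24  0.78  1.29] turn [-0.4] tilt -1.0
[[-0.      0.5798  0.8147]
 [ 0.0002  0.8147 -0.5798]
 [-1.      0.0001 -0.0001]]
```

Emit:
carry_out(
  targets=[
    [0.4,0,0.8,1.3,0],
    [0.4,4,0,0,0],
    [0.4,4,0,0,0],
    [0.4,4,0,0,0],
    [0.4,4,0,0,0],
    [0.4,3,0,0,0],
    [0.4,1.2,0,0,0],
    [0.4,0,0,0,0],
    [0.8,0,0,0,0],
    [1,0,0,0,0],
    [1,0,0,0,0],
    [1,0,0,0,0],
    [1,0,0,0,0],
    [1,0,0,0,0],
    [1,0,0,0,0],
  ],
)

```text
time: 5.1
tool_pos: [0.458, -0.1005, 0.0489]
ee_rot: [1.099, 1.569, 0.482]
wrist_force: [2.2, 1.6, 1.7]
width: 0.0137
```

```bash
python3 - <<'E'
from h import *
goto([.457,-.101,.048],np.radians(55)); print(state()[2]["wrist_force"],state()[2]["wrist_torque"])
E
```

```text
tcp [ 0.458  -0.1005  0.0489] jaw deg 54.6 j6 -1.29 w 0.0137 t 5.1 | delta [ 0.09 -0.1  -0.05] turn [-0.4] tilt -1.0
[2.158  1.6184 1.7486] [ 0.279  -0.2794  0.0519]
```

Emit:
carry_out(
  targets=[
    [1,0,-0.15,-0.2,-6],
    [1,0,-0.13,-0.22,-6],
    [1,0,-0.1,-0.23,-6],
    [1,0,-0.08,-0.24,-6],
    [1,0,-0.05,-0.24,-6],
    [1,0,-0.03,-0.25,-6],
    [1,0,0,0,0],
    [1,0,0,0,0],
  ],
)

```text
time: 5.9
tool_pos: [0.4428, -0.1019, 0.0489]
ee_rot: [-0.731, 1.569, -0.722]
wrist_force: [2.3, -0.9, 1.3]
width: 0.0141
```

```bash
python3 - <<'E'
from h import *
goto([.443,-.101,.048],np.radians(93.5)); print(state()[2]["wrist_force"],state()[2]["wrist_torque"])
E
```

```text
tcp [ 0.4428 -0.1019  0.0489] jaw deg 90.5 j6 -1.93 w 0.0141 t 5.9 | delta [0.09 0.09 0.02] turn [-3.] tilt -1.0
[ 2.342  -0.9335  1.3208] [-0.2749 -0.357   0.066 ]
```

Emit:
carry_out(
  targets=[
    [1,0,0,-0.13,-3],
    [1,0,0,-0.1,-2.5],
    [1,0,0,0,0],
    [1,0,0,0,0],
  ],
)

```text
time: 6.3
tool_pos: [0.4415, -0.102, 0.0489]
ee_rot: [-0.398, 1.567, -0.294]
wrist_force: [5.5, -1.1, -1.1]
width: 0.014
```

```bash
python3 - <<'E'
from h import *
goto([.443,-.101,.048],np.radians(93.5)); print(state()[2]["wrist_force"],state()[2]["wrist_torque"])
E
```

```text
tcp [ 0.4415 -0.102   0.0489] jaw deg 95.9 j6 -2.03 w 0.014 t 6.3 | delta [0.09 0.08 0.16] turn [2.4] tilt -1.0
[ 5.5207 -1.0543 -1.1029] [-0.3376 -0.9303 -0.6035]
```

Emit:
carry_out(
  targets=[
    [0.4,0,0,0,2],
    [0.4,0,0,0,0],
    [0.4,0,0,0,0],
    [0.4,-2,0,0,0],
    [0.4,-4,0,0,0],
    [0.4,-4,0,0,0],
    [0.4,-4,0,0,0],
    [0.4,-4,0,0,0],
    [0.2,-4,0,0,0],
    [0,0,-2,4,0],
    [0,0,-2,0,0],
  ],
)

```text
time: 7.4
tool_pos: [0.4855, -0.1384, 0.2688]
ee_rot: [-0.061, 1.569, 0.013]
wrist_force: [0.6, -0.2, -1.0]
width: 0.0768
```

Emit:
carry_out(
  targets=[
    [0,0,0,0,8.5],
    [0,0,0,0,8.5],
    [0,0,0,0,8.5],
    [0,0,0,0,8.5],
    [0,0,0,0,8.5],
    [0,0,0,0,8.5],
    [0,0,0,0,8.5],
    [0,0,0,0,8.5],
    [0,0,0,0,8.5],
    [0,0,0,0,8.5],
    [0,0,0,0,5.5],
    [0,0,0,0,0],
    [0,0,0,0,0],
  ],
)

```text
time: 8.7
tool_pos: [0.4825, -0.1382, 0.2682]
ee_rot: [-2.072, 1.57, 2.706]
wrist_force: [0.3, 0.3, 0.3]
width: 0.0941
```

```bash
python3 - <<'E'
from h import *
goto([.53,-.132,.15],.062)
s=snap("wrist","w2",(300,20,500,270),2.4); print(s["pose"][:3,3])
E
```

```text
tcp [ 0.4825 -0.1382  0.2682] jaw deg 3.8 j6 -0.46 w 0.0941 t 8.7 | delta [11.81  4.79 -0.3 ] turn [0.2] tilt -1.0
[ 0.4777 -0.0713  0.4477]
```

View pics/w2.png

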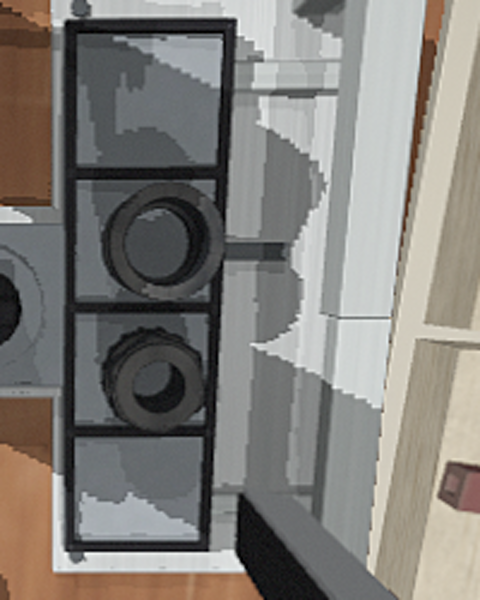

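The carriage is back: the crop shows lip corners at (66,22), (237,20), (70,549) and (209,549). The coupling rim is centred at about (172,240) and the union rim at about (160,386).

```bash
python3 - <<'E'
from h import *
f=lambda L:[(300+x/2.4,20+y/2.4) for x,y in L]
n=pix2w("w2",f([(66,22),(237,20),(70,549),(209,549)]),.036)[:,:2];print(n)
l=(n[0]+n[1])/2;r=(n[2]+n[3])/2;v=l-r;print("centre",n.mean(0),"len",np.linalg.norm(v),"yaw",np.arctan2(-v[0],v[1]))
print(pix2w("w2",f([(172,240),(160,386)]),[.09,.08]))
O=np.array([.5305,-.0965]);yaw=.062;c,s=np.cos(yaw),np.sin(yaw);R=np.array([[c,-s],[s,c]])
for i in range(4): print(i+1,O+R@[0,.105-.07*i])
E
```

```text
[[ 0.4779  0.0421]
 [ 0.563   0.0484]
 [ 0.5004 -0.2389]
 [ 0.5821 -0.2333]]
centre [ 0.5309 -0.0954] len 0.2821705670929186 yaw 0.07381437269988902
[[ 0.5336 -0.0607  0.09  ]
 [ 0.5366 -0.1311  0.08  ]]
1 [0.524  0.0083]
2 [ 0.5283 -0.0616]
3 [ 0.5327 -0.1314]
4 [ 0.537  -0.2013]
```

Emit:
carry_out(
  targets=[
    [0,0,2.5,-0.2,0],
    [0,4,2.5,-0.2,0],
    [0,4,0,0,0],
    [0,4,0,0,0],
    [0,4,0,0,0],
    [0,3.5,0,0,0],
    [0,2,0,0,0],
    [0,0.9,0,0,0],
    [0,0,0,0,0],
  ],
)

```text
time: 9.65
tool_pos: [0.5314, -0.1308, 0.0432]
ee_rot: [-2.012, 1.568, 2.765]
wrist_force: [-1.0, 0.2, 1.1]
width: 0.0937
```

```bash
python3 - <<'E'
from h import *
goto([.5328,-.1312,.044],.066)
E
```

```text
tcp [ 0.5314 -0.1308  0.0432] jaw deg 3.7 j6 -0.41 w 0.0937 t 9.65 | delta [-0.08  0.13  0.05] turn [-0.1] tilt -1.0
```

Emit:
carry_out(
  targets=[
    [0.5,-0.1,0.2,0,0],
    [1,0,0,0,0],
    [1,0,0,0,0],
    [1,0,0,0,0],
    [1,0,0,0,0],
    [1,0,0,0,0],
    [1,0,0,0,0],
    [1,0,0,0,0],
    [1,-2,0,0,0],
    [1,-3,0,0,0],
    [1,-3,0,0,0],
    [1,-2,0,0,0],
    [1,0,0,0,0],
    [1,0,0,0,0],
  ],
)

```text
time: 11.05
tool_pos: [0.5339, -0.1309, 0.1445]
ee_rot: [-1.981, 1.57, 2.795]
wrist_force: [-0.5, 0.1, -1.1]
width: 0.0527
```

```bash
python3 - <<'E'
from h import *
goto([.5236,.0085,.14],.066)
snap("wrist","w3",(170,20,570,270),2)
E
```

```text
tcp [ 0.5339 -0.1309  0.1445] jaw deg 3.6 j6 -0.41 w 0.0527 t 11.05 | delta [  0.46  -0.14 -13.98] turn [-0.1] tilt -1.0
```

View pics/w3.png

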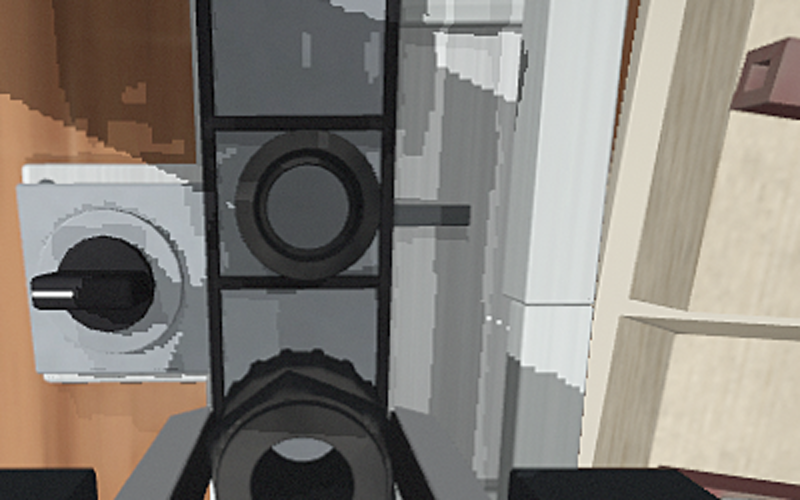

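The union is held at (303,450) and the coupling is still in nest 2.

Emit:
carry_out(
  targets=[
    [1,0,0,-2.5,0],
    [1,0,0,-3.5,0],
    [1,0,0,-3.5,0],
    [1,0,-0.1,-3,0],
    [1,0,0,-1.5,0],
    [1,0,0,0,0],
    [1,3,0,0,0],
    [1,3,0,0,0],
    [1,2,0,0,0],
    [1,1,0,0,0],
    [1,0.7,0,0,0],
    [1,0,0,0,0],
    [1,0,0,0,0],
  ],
)

```text
time: 12.4
tool_pos: [0.5253, 0.0082, 0.0495]
ee_rot: [1.378, 1.569, -0.13]
wrist_force: [0.2, -0.3, -0.9]
width: 0.0525
```

```bash
python3 - <<'E'
from h import *
goto([.5236,.0085,.0443],.066)
E
```

```text
tcp [0.5253 0.0082 0.0495] jaw deg 3.6 j6 -0.16 w 0.0525 t 12.4 | delta [ 0.52 -0.17 -0.04] turn [-0.2] tilt -1.0
```

Emit:
carry_out(
  targets=[
    [1,0.4,0,0,0],
    [1,0,0,0,0],
    [0.2,0,0,0,0],
    [0,0,0,0,0],
    [0,0,0,0,0],
    [0,0,0,0,0],
    [0,0,0,0,0],
    [0,0,0,0,0],
    [0,-3,0,0,0],
    [0,-4,0,0,0],
    [0,0,0.2,3.5,0],
    [0,0,0.2,3.5,0],
    [0,4,0,0,0],
    [0,2.5,0,0,0],
    [0,0.5,0,0,0],
    [0,0,0,0,0],
  ],
)

```text
time: 14.0
tool_pos: [0.5322, -0.0608, 0.0437]
ee_rot: [-1.893, 1.569, 2.883]
wrist_force: [-0.2, 0.4, 0.0]
width: 0.0938
```

```bash
python3 - <<'E'
from h import *
goto([.530,-.0610,.044],.066)
E
```

```text
tcp [ 0.5322 -0.0608  0.0437] jaw deg 3.6 j6 -0.28 w 0.0938 t 14.0 | delta [-0.03 -0.22  0.01] turn [-0.1] tilt -1.0
```

Emit:
carry_out(
  targets=[
    [1,0,0,0,0],
    [1,0,0,0,0],
    [1,0,0,0,0],
    [1,0,0,0,0],
    [1,0,0,0,0],
    [1,0,0,0,0],
    [1,0,0,0,0],
    [1,-2,0,0,0],
    [1,-3,0,0,0],
    [1,0,-0.1,2,0],
    [1,0,-0.2,3,0],
    [1,0,-0.1,2,0],
    [1,0,0,0,0],
    [1,2,0,0,0],
    [1,1.5,0,0,0],
    [1,0.7,0,0,0],
    [1,0.3,0,0,0],
    [1,0,0,0,0],
    [1,0,0,0,0],
  ],
)

```text
time: 15.9
tool_pos: [0.5338, -0.131, 0.0501]
ee_rot: [1.28, 1.57, -0.227]
wrist_force: [-0.1, 0.4, -1.5]
width: 0.0528
```

```bash
python3 - <<'E'
from h import *
goto([.5328,-.1312,.044],.066)
E
```

```text
tcp [ 0.5338 -0.131   0.0501] jaw deg 3.7 j6 -0.41 w 0.0528 t 15.9 | delta [ 0.61 -0.11  0.01] turn [-0.1] tilt -1.0
```

Emit:
carry_out(
  targets=[
    [1,0.3,-0.1,0,0],
    [1,0.25,0,0,0],
    [1,0,0,0,0],
    [0.2,0,0,0,0],
    [0,0,0,0,0],
    [0,0,0,0,0],
    [0,0,0,0,0],
    [0,0,0,0,0],
    [0,0,0,0,0],
    [0,-4,0,0,0],
    [0,-4,0,0,0],
    [0,-1,0,-2.5,0],
    [0,0,0,-3.5,0],
    [0,0,0,-3.5,0],
    [0,0,0,-3,0],
    [0,0,0,-1.5,0],
    [0,0,0,0,0],
  ],
)

```text
time: 17.6
tool_pos: [0.5233, 0.0099, 0.134]
ee_rot: [1.699, 1.571, 0.194]
wrist_force: [0.1, 0.2, -0.1]
width: 0.0941
```

```bash
python3 - <<'E'
from h import *
goto([.525,.0085,.044],.066)
snap("wrist","w4",(170,0,570,300),1.8)
E
```

```text
tcp [0.5233 0.0099 0.134 ] jaw deg 3.8 j6 -0.16 w 0.0941 t 17.6 | delta [9.   0.16 0.15] turn [0.] tilt -1.0
```

View pics/w4.png

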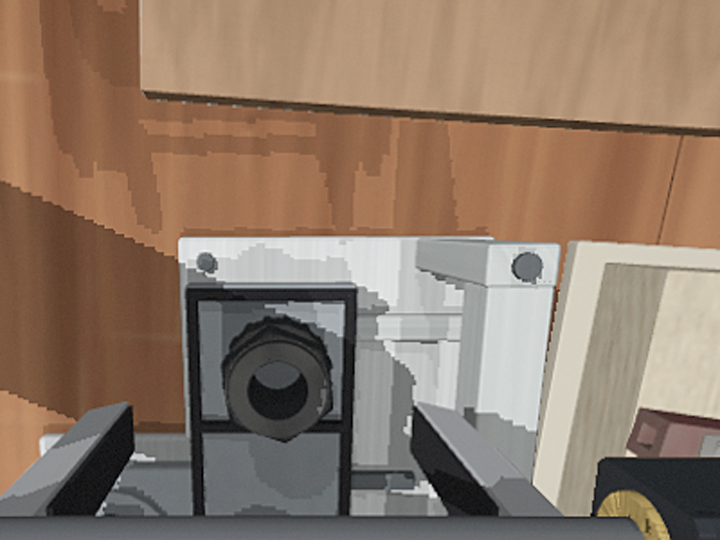

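The union stands upright in nest 1.

Emit:
carry_out(
  targets=[
    [0,4,0.2,0.1,0],
    [0,3,0,0,0],
    [0,2,0,0,0],
    [0,0,0,0,0],
    [1,0,0,0,0],
    [1,0,0,0,0],
    [1,0,0,0,0],
    [1,0,0,0,0],
    [1,0,0,0,0],
    [1,0,0,0,0],
    [1,0,0,0,0],
    [1,-3,0,0,0],
    [1,0,0,2,0],
    [1,0,-0.1,3,0],
    [1,0,0,2,0],
    [1,0,0,0,0],
    [1,2,0,0,0],
    [1,0.6,0,0,0],
    [1,0,0,0,0],
    [1,0,0,0,0],
  ],
)

```text
time: 19.65
tool_pos: [0.5289, -0.0616, 0.048]
ee_rot: [-2.509, 1.57, 2.268]
wrist_force: [1.0, 0.6, -1.4]
width: 0.053
```

```bash
python3 - <<'E'
from h import *
goto([.5282,-.0614,.044],.066)
E
```

```text
tcp [ 0.5289 -0.0616  0.048 ] jaw deg 3.7 j6 -0.29 w 0.053 t 19.65 | delta [ 0.4  -0.07 -0.02] turn [-0.1] tilt -1.0
```

Emit:
carry_out(
  targets=[
    [1,0.35,0,0,0],
    [1,0,0,0,0],
    [0.2,0,0,0,0],
    [0,0,0,0,0],
    [0,0,0,0,0],
    [0,0,0,0,0],
    [0,0,0,0,0],
    [0,0,0,0,0],
    [0,-4,0,0,0],
    [0,-4,0,0,0],
    [0,-4,0,0,0],
    [0,-0.6,-1.6,-3.4,0],
    [0,-0.6,-1.6,-3.4,0],
    [0,-0.6,-1.6,-3.4,0],
    [0,-0.6,-1.6,-3.4,0],
    [0,-0.6,-1.6,-3.4,0],
    [0,-0.6,-1.6,-3.4,0],
    [0,0,0,0,0],
  ],
)

```text
time: 21.45
tool_pos: [0.4189, 0.1384, 0.2019]
ee_rot: [2.281, 1.568, 0.779]
wrist_force: [0.4, -0.9, 0.8]
width: 0.0946
```

```bash
python3 - <<'E'
from h import *
goto([.4246,.2284,.05],np.pi/2)
snap("wrist","w5",(120,0,580,300),1.7)
E
```

```text
tcp [0.4189 0.1384 0.2019] jaw deg 4.0 j6 0.12 w 0.0946 t 21.45 | delta [15.21  1.16 -8.91] turn [-86.] tilt -1.0
```

View pics/w5.png

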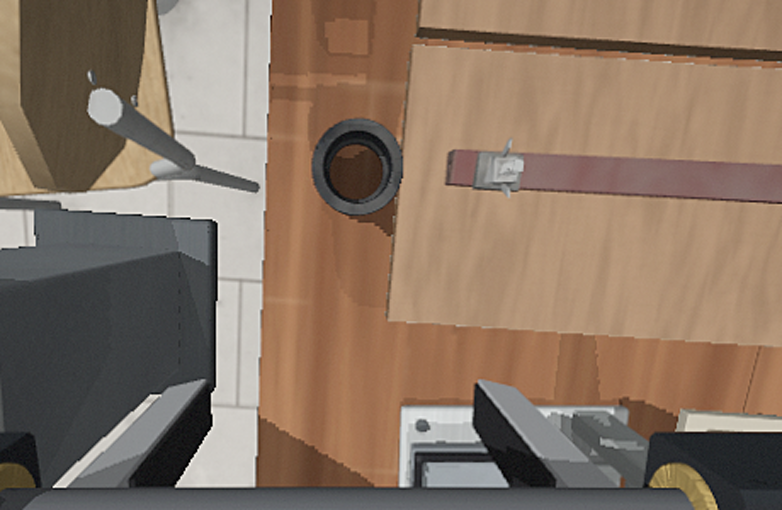

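A plain hollow coupling stands at crop (358,165), next to the board. There is no other spare nearby.

Emit:
carry_out(
  targets=[
    [0,0,0,0,-8.5],
    [0,0,0,0,-8.5],
    [0,0,0,0,-8.5],
    [0,0,0,0,-8.5],
    [0,0,0,0,-8.5],
    [0,0,0,0,-8.5],
    [0,0,0,0,-8.5],
    [0,0,0,0,-8.5],
    [0,0,0,0,-8.5],
    [0,0,0,0,-8.5],
    [0,0,0,0,0],
  ],
)

```text
time: 22.6
tool_pos: [0.4207, 0.1341, 0.2]
ee_rot: [-2.295, 1.57, -2.321]
wrist_force: [1.2, 0.5, -0.8]
width: 0.0939
```

```bash
python3 - <<'E'
from h import *
p=pix2w("w5",[(120+358/1.7,165/1.7),(120+313/1.7,165/1.7),(120+403/1.7,165/1.7)],.06); print(p)
goto([*p[0][:2],.018],np.pi/2); print(state()[1])
E
```

```text
[[0.4217 0.2341 0.06  ]
 [0.3956 0.2323 0.06  ]
 [0.4477 0.236  0.06  ]]
tcp [0.4207 0.1341 0.2   ] jaw deg 88.5 j6 -1.36 w 0.0939 t 22.6 | delta [18.19 10.02 -0.15] turn [-1.5] tilt -1.0
[[-0.0006  0.0259  0.9997]
 [-0.0006  0.9997 -0.0259]
 [-1.     -0.0007 -0.0006]]
```

Emit:
carry_out(
  targets=[
    [0,0,3.5,-0.1,0],
    [0,0,3.5,0,0],
    [0,2,3,0,0],
    [0,4,0,0,0],
    [0,4,0,0,0],
    [0,4,0,0,0],
    [0,2.5,0,0,0],
    [0,1.5,0,0,0],
    [0,0,0,0,0],
    [1,0,0,0,0],
    [1,0,0,0,0],
    [1,0,0,0,0],
    [1,0,0,0,0],
    [1,0,0,0,0],
    [1,0,0,0,0],
    [1,0,0,0,0],
    [1,0,0,0,0],
  ],
)

```text
time: 24.3
tool_pos: [0.4219, 0.2353, 0.021]
ee_rot: [0.125, 1.57, 0.101]
wrist_force: [0.2, -1.6, 3.9]
width: 0.0526
```

```bash
python3 - <<'E'
from h import *
goto([.4217,.2341,.018],np.pi/2)
E
```

```text
tcp [0.4219 0.2353 0.021 ] jaw deg 88.6 j6 -1.16 w 0.0526 t 24.3 | delta [ 0.3  -0.12 -0.02] turn [-1.4] tilt -1.0
```

Emit:
carry_out(
  targets=[
    [1,-2,0,0,0],
    [1,-4,0,0,0],
    [1,-4,0,0,0],
    [1,-4,0,0,0],
    [1,-2,0,0,0],
    [1,0,0,0,8.5],
    [1,0,0,0,8.5],
    [1,0,0,0,8.5],
    [1,0,0,0,8.5],
    [1,0,0,0,8.5],
    [1,0,0,0,8.5],
    [1,0,0,0,8.5],
    [1,0,0,0,8.5],
    [1,0,0,0,8.5],
    [1,0,0,0,8.5],
    [1,0,0,0,0],
  ],
)

```text
time: 25.9
tool_pos: [0.4212, 0.2353, 0.1798]
ee_rot: [-1.588, 1.57, -3.095]
wrist_force: [0.1, 0.4, 0.2]
width: 0.0526
```

```bash
python3 - <<'E'
from h import *
goto([.5374,-.2011,.15],.066)
E
```

```text
tcp [0.4212 0.2353 0.1798] jaw deg 3.7 j6 0.33 w 0.0526 t 25.9 | delta [ 2.97  8.81 44.3 ] turn [-0.1] tilt -1.0
```

Emit:
carry_out(
  targets=[
    [1,0,0.4,2,0],
    [1,0,0.7,3.6,0],
    [1,0,0.7,3.6,0],
    [1,0,0.7,3.6,0],
    [1,0,0.7,3.6,0],
    [1,0,0.7,3.6,0],
    [1,0,0.7,3.6,0],
    [1,0,0.7,3.6,0],
    [1,0,0.7,3.6,0],
    [1,0,0.7,3.6,0],
    [1,0,0.7,3.6,0],
    [1,0,0.7,3.6,0],
    [1,0,0.5,2,0],
    [1,3,0.2,0.7,0],
    [1,0,0,0,0],
    [1,0,0,0,0],
  ],
)

```text
time: 27.5
tool_pos: [0.5367, -0.2006, 0.1494]
ee_rot: [-2.25, 1.567, 2.527]
wrist_force: [0.7, 0.8, -0.4]
width: 0.0525
```

```bash
python3 - <<'E'
from h import *
goto([.5374,-.2011,.051],.066)
s=snap("wrist","w6",(170,0,570,300),1.8)
E
```

```text
tcp [ 0.5367 -0.2006  0.1494] jaw deg 3.7 j6 -0.52 w 0.0525 t 27.5 | delta [9.84 0.09 0.07] turn [-0.] tilt -1.0
```

View pics/w6.png

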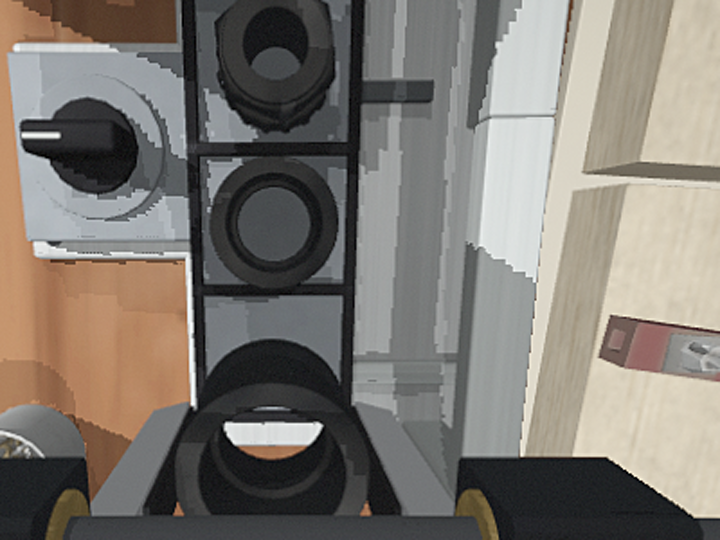

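The union is in nest 2, coupling_1 is in nest 3, and the spare is held over nest 4.

Emit:
carry_out(
  targets=[
    [1,3,0.1,0,0],
    [1,3,0,0,0],
    [1,2,0,0,0],
    [1,1,0,0,0],
    [1,0.4,0,0,0],
    [1,0,0,0,0],
    [1,0,0,0,0],
  ],
)

```text
time: 28.25
tool_pos: [0.5396, -0.2015, 0.0583]
ee_rot: [1.097, 1.568, -0.41]
wrist_force: [0.3, 0.2, -1.1]
width: 0.0528
```

```bash
python3 - <<'E'
from h import *
goto([.5374,-.2011,.051],.066)
E
```

```text
tcp [ 0.5396 -0.2015  0.0583] jaw deg 3.7 j6 -0.52 w 0.0528 t 28.25 | delta [ 0.73 -0.22 -0.05] turn [-0.1] tilt -1.0
```

Emit:
carry_out(
  targets=[
    [1,0.3,0,0,0],
    [1,0.1,0,0,0],
    [1,0,0,0,0],
    [1,0,0,0,0],
  ],
)

```text
time: 28.65
tool_pos: [0.5385, -0.2013, 0.0526]
ee_rot: [1.783, 1.571, 0.276]
wrist_force: [0.2, -0.6, -1.4]
width: 0.0527
```

Emit:
carry_out(
  targets=[
    [1,0.15,0,0,0],
    [1,0,0,0,0],
    [0.2,0,0,0,0],
    [0,0,0,0,0],
    [0,0,0,0,0],
    [0,0,0,0,0],
    [0,0,0,0,0],
    [0,0,0,0,0],
    [0,-4,0,0,0],
    [0,-4,0,0,0],
    [0,-4,0,0,0],
    [0,-4,0,0,0],
    [0,-4,0,0,0],
    [0,-1.5,-2.6,-3.3,0],
    [0,0,-2.6,-3.3,0],
    [0,0,0,0,0],
    [0,0,0,0,0],
  ],
)

```text
time: 30.35
tool_pos: [0.4823, -0.1383, 0.2664]
ee_rot: [1.011, 1.569, -0.496]
wrist_force: [0.4, -1.5, -0.1]
width: 0.0941
```

```bash
python3 - <<'E'
from h import *
s=snap("wrist","w7",(300,20,500,270),2.4)
goto([.4425,-.102,.048],.066+np.pi/2)
E
```

```text
tcp [ 0.4826 -0.1389  0.266 ] jaw deg 3.6 j6 -0.46 w 0.0938 t 30.4 | delta [21.8  -3.78 -3.95] turn [89.9] tilt -1.0
```

View pics/w7.png

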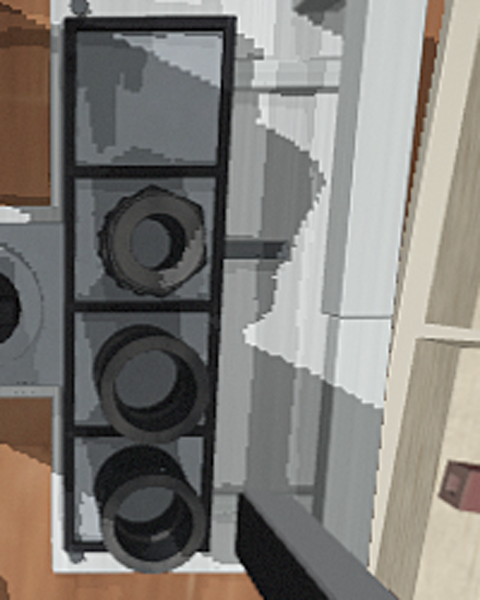

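The union is in nest 2 at (157,243), coupling_1 in nest 3 at (155,388) and coupling_2 in nest 4 at (155,523). All look upright.

```bash
python3 - <<'E'
from h import *
f=lambda L:[(300+x/2.4,20+y/2.4) for x,y in L]
p=pix2w("w7",f([(157,243),(155,388),(155,523)]),[.08,.09,.09])[:,:2]
print((p-np.array([[.5282,-.0614],[.5328,-.1312],[.5374,-.2011]]))*1000)
E
```

```text
[[ 0.0037 -1.3329]
 [-0.2046  0.4184]
 [ 1.9526  1.3163]]
```

Emit:
carry_out(
  targets=[
    [0.3,0,0,0,-8.5],
    [0.4,0,0,0,-8.5],
    [0.4,0,0,0,-8.5],
    [0.4,0,0,0,-8.5],
    [0.4,0,0,0,-8.5],
    [0.4,0,0,0,-8.5],
    [0.4,0,0,0,-8.5],
    [0.4,0,0,0,-8.5],
    [0.4,0,0,0,-8.5],
    [0.4,0,0,0,-8.5],
    [0.4,0,0,0,-5.5],
    [0.4,0,0,0,0],
    [0.4,0,0,0,0],
  ],
)

```text
time: 31.7
tool_pos: [0.4828, -0.1393, 0.2653]
ee_rot: [2.671, 1.57, 2.74]
wrist_force: [0.5, -0.3, -0.7]
width: 0.0563
```

```bash
python3 - <<'E'
from h import *
goto([.4425,-.102,.048],.066+np.pi/2)
E
```

```text
tcp [ 0.4828 -0.1393  0.2653] jaw deg 94.0 j6 -2.03 w 0.0563 t 31.7 | delta [21.74  3.99 -3.75] turn [0.2] tilt -1.0
```

Emit:
carry_out(
  targets=[
    [0.4,0,2,-1.9,0],
    [0.4,0,2,-1.9,0],
    [0.4,4,0,0,0],
    [0.4,4,0,0,0],
    [0.4,4,0,0,0],
    [0.4,4,0,0,0],
    [0.4,3.5,0,0,0],
    [0.4,1.5,0,0,0],
    [0.4,0.6,0,0,0],
    [0.4,0,0,0,0],
    [1,0,0,0,0],
    [1,0,0,0,0],
    [1,0,0,0,0],
    [1,0,0,0,0],
    [1,0,0,0,0],
    [1,0,0,0,0],
  ],
)

```text
time: 33.3
tool_pos: [0.4418, -0.102, 0.0502]
ee_rot: [-1.25, 1.569, -1.178]
wrist_force: [-0.2, 0.1, 2.5]
width: 0.0136
```

```bash
python3 - <<'E'
from h import *
goto([.4425,-.102,.048],.066+np.pi/2); print(state()[2]["wrist_force"],state()[2]["wrist_torque"])
# winding rows: 6 deg each, d=24mm/rad along table +x; jaw relative to table x at mid-row
a=90.0
for i in range(36):
    m=np.radians(a-6*i-3); d=2.4*np.radians(6); print(i,[round(d*np.cos(m),2),round(d*np.sin(m),2)],end=" ")
E
```

```text
tcp [ 0.4418 -0.102   0.0502] jaw deg 94.1 j6 -1.99 w 0.0136 t 33.3 | delta [ 0.22 -0.01  0.07] turn [0.4] tilt -1.0
[-0.1601  0.1203  2.5181] [ 0.0233 -0.0459 -0.1352]
0 [np.float64(0.01), np.float64(0.25)] 1 [np.float64(0.04), np.float64(0.25)] 2 [np.float64(0.07), np.float64(0.24)] 3 [np.float64(0.09), np.float64(0.23)] 4 [np.float64(0.11), np.float64(0.22)] 5 [np.float64(0.14), np.float64(0.21)] 6 [np.float64(0.16), np.float64(0.2)] 7 [np.float64(0.18), np.float64(0.18)] 8 [np.float64(0.2), np.float64(0.16)] 9 [np.float64(0.21), np.float64(0.14)] 10 [np.float64(0.22), np.float64(0.11)] 11 [np.float64(0.23), np.float64(0.09)] 12 [np.float64(0.24), np.float64(0.07)] 13 [np.float64(0.25), np.float64(0.04)] 14 [np.float64(0.25), np.float64(0.01)] 15 [np.float64(0.25), np.float64(-0.01)] 16 [np.float64(0.25), np.float64(-0.04)] 17 [np.float64(0.24), np.float64(-0.07)] 18 [np.float64(0.23), np.float64(-0.09)] 19 [np.float64(0.22), np.float64(-0.11)] 20 [np.float64(0.21), np.float64(-0.14)] 21 [np.float64(0.2), np.float64(-0.16)] 22 [np.float64(0.18), np.float64(-0.18)] 23 [np.float64(0.16), np.float64(-0.2)] 24 [np.float64(0.14), np.float64(-0.21)] 25 [np.float64(0.11), np.float64(-0.22)] 26 [np.float64(0.09), np.float64(-0.23)] 27 [np.float64(0.07), np.float64(-0.24)] 28 [np.float64(0.04), np.float64(-0.25)] 29 [np.float64(0.01), np.float64(-0.25)] 30 [np.float64(-0.01), np.float64(-0.25)] 31 [np.float64(-0.04), np.float64(-0.25)] 32 [np.float64(-0.07), np.float64(-0.24)] 33 [np.float64(-0.09), np.float64(-0.23)] 34 [np.float64(-0.11), np.float64(-0.22)] 35 [np.float64(-0.14), np.float64(-0.21)]
```

Emit:
carry_out(
  targets=[
    [1,0,0.01,0.25,6],
    [1,0,0.04,0.25,6],
    [1,0,0.07,0.24,6],
    [1,0,0.09,0.23,6],
    [1,0,0.11,0.22,6],
    [1,0,0.14,0.21,6],
    [1,0,0.16,0.2,6],
    [1,0,0.18,0.18,6],
    [1,0,0.2,0.16,6],
    [1,0,0.21,0.14,6],
    [1,0,0,0,0],
  ],
)

```text
time: 34.4
tool_pos: [0.467, -0.0997, 0.0502]
ee_rot: [-0.361, 1.568, -1.336]
wrist_force: [0.3, -4.5, -0.1]
width: 0.0137
```

```bash
python3 - <<'E'
from h import *
a=np.radians(60); d=.024*a
goto([.4427+d*.998,-.102+d*.066,.048],.066+np.pi/2-a); print(state()[2]["wrist_force"],state()[2]["wrist_torque"])
E
```

```text
tcp [ 0.467  -0.0997  0.0502] jaw deg 34.1 j6 -0.92 w 0.0137 t 34.4 | delta [0.22 0.03 0.09] turn [0.4] tilt -1.0
[ 0.3014 -4.4523 -0.0752] [-0.8878 -0.0759 -0.0614]
```

Emit:
carry_out(
  targets=[
    [1,0,0.22,0.15,6],
    [1,0,0.23,0.12,6],
    [1,0,0.24,0.07,6],
    [1,0,0.25,0.04,6],
    [1,0,0.25,0.01,6],
    [1,0,0.25,-0.01,6],
    [1,0,0.25,-0.04,6],
    [1,0,0.24,-0.07,6],
    [1,0,0.23,-0.09,6],
    [1,0,0.22,-0.11,6],
    [1,0,0,0,0],
  ],
)

```text
time: 35.5
tool_pos: [0.4926, -0.098, 0.0503]
ee_rot: [0.878, 1.566, -1.143]
wrist_force: [0.9, -5.9, -1.0]
width: 0.0139
```

```bash
python3 - <<'E'
from h import *
a=np.radians(120); d=.024*a
goto([.4427+d*.998,-.102+d*.066,.048],.066+np.pi/2-a); print(state()[2]["wrist_force"],state()[2]["wrist_torque"])
E
```

```text
tcp [ 0.4926 -0.098   0.0503] jaw deg -25.8 j6 0.14 w 0.0139 t 35.5 | delta [0.23 0.05 0.05] turn [0.4] tilt -1.0
[ 0.9252 -5.911  -1.0467] [-1.1832 -0.1948 -0.0226]
```

Emit:
carry_out(
  targets=[
    [1,0,0.22,-0.12,6],
    [1,0,0.2,-0.15,6],
    [1,0,0.18,-0.17,6],
    [1,0,0.16,-0.19,6],
    [1,0,0.14,-0.21,6],
    [1,0,0.11,-0.22,6],
    [1,0,0.09,-0.23,6],
    [1,0,0.07,-0.24,6],
    [1,0,0.04,-0.25,6],
    [1,0,0.01,-0.25,6],
    [1,0,0,0,0],
  ],
)

```text
time: 36.6
tool_pos: [0.5179, -0.0967, 0.0503]
ee_rot: [1.917, 1.563, -1.152]
wrist_force: [2.4, -9.2, -3.0]
width: 0.0138
```

```bash
python3 - <<'E'
from h import *
a=np.radians(180); d=.024*a
goto([.4427+d*.998,-.102+d*.066,.048],.066+np.pi/2-a); print(state()[2]["wrist_force"],state()[2]["wrist_torque"])
E
```

```text
tcp [ 0.5179 -0.0967  0.0503] jaw deg -85.8 j6 1.21 w 0.0138 t 36.6 | delta [ 0.23  0.03 -0.01] turn [0.4] tilt -1.0
[ 2.4114 -9.2127 -2.9922] [-1.736  -0.3035 -0.0346]
```

Emit:
carry_out(
  targets=[
    [1,0,0.06,-0.25,6],
    [1,0,0.0,-0.25,6],
    [1,0,-0.05,-0.24,6],
    [1,0,-0.08,-0.23,6],
    [1,0,-0.11,-0.22,6],
    [1,0,-0.1,-0.15,4.5],
    [1,0,0,0,0],
    [1,0,0,0,0],
    [1,0,0,0,0],
  ],
)

```text
time: 37.5
tool_pos: [0.5321, -0.096, 0.0503]
ee_rot: [2.638, 1.564, -1.032]
wrist_force: [3.6, -8.2, -2.9]
width: 0.0136
```

```bash
python3 - <<'E'
from h import *
a=np.radians(215); d=.024*a
goto([.4427+d*.998,-.102+d*.066,.048],.066+np.pi/2-a); print(state()[2]["wrist_force"],state()[2]["wrist_torque"])
E
```

```text
tcp [ 0.5321 -0.096   0.0503] jaw deg -120.3 j6 1.82 w 0.0136 t 37.5 | delta [ 0.23 -0.02 -0.04] turn [1.] tilt -1.0
[ 3.594  -8.1627 -2.8699] [-1.4296 -0.4511  0.0776]
```

Emit:
carry_out(
  targets=[
    [1,0,0,-0.05,2.5],
    [1,0,0,0,1.5],
    [1,0,0,0,0],
    [1,0,0,0,0],
  ],
)

```text
time: 37.9
tool_pos: [0.5324, -0.096, 0.0503]
ee_rot: [2.664, 1.564, -1.073]
wrist_force: [3.9, -7.4, -1.9]
width: 0.0141
```

```bash
python3 - <<'E'
from h import *
goto([.5321,-.096,.2]); print(state()[2]["wrist_force"],state()[2]["wrist_torque"])
E
```

```text
tcp [ 0.5324 -0.096   0.0503] jaw deg -124.1 j6 1.89 w 0.0141 t 37.9 | delta [-14.97   0.07  -0.07] turn [] tilt -1.0
[ 3.8771 -7.361  -1.8793] [-1.423  -0.4286  0.6984]
```

Emit:
carry_out(
  targets=[
    [1,0,0,0,-2],
    [0.4,0,0,0,0],
    [0.4,0,0,0,0],
    [0.4,0,0,0,0],
    [0.4,0,0,0,0],
    [0.4,-2,0,0,0],
    [0.4,-3,0,0,0],
    [0.4,-4,0,0,0],
    [0.4,-4,0,0,0],
    [0.4,-4,0,0,0],
    [0.4,-4,0,0,0],
    [0.4,0,2.2,3.3,0],
    [0.4,0,2.2,3.3,0],
    [0.4,0,2.2,3.3,0],
    [0.4,0,2.2,3.3,0],
    [0.4,0,0,0,0],
    [0.4,0,0,0,0],
  ],
)

```text
time: 39.6
tool_pos: [0.3725, -0.0966, 0.2605]
ee_rot: [-2.725, 1.568, -0.149]
wrist_force: [0.0, -0.3, -0.4]
width: 0.0562
```

```bash
python3 - <<'E'
from h import *
a=robot.snapshot("wrist")["image"][:,:,::-1]; s=snap("scene","s8")
b=cv2.imread("pics/s8.png")[165:345,240:450]
b=cv2.resize(b,None,fx=2.6,fy=2.6,interpolation=cv2.INTER_CUBIC)
b=cv2.copyMakeBorder(b,0,0,0,640-b.shape[1],cv2.BORDER_CONSTANT) if b.shape[1]<640 else b
cv2.imwrite("pics/f8.png",b); cv2.imwrite("pics/w8.png",a)
E
```

```text
(no output)
```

View pics/f8.png

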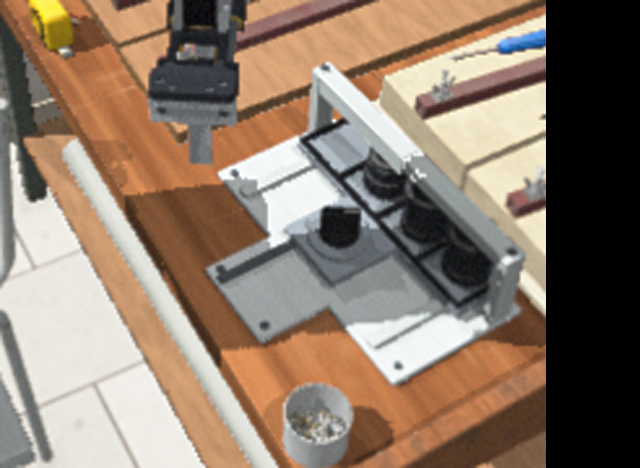

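View pics/w8.png

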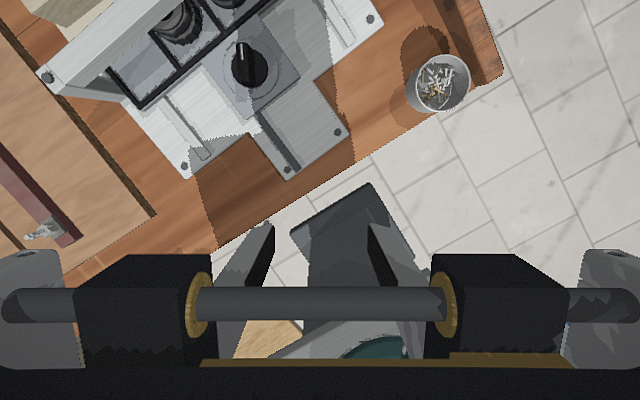

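The parts all stand upright under the bar in nests 2 to 4, at f8 (383,175), (423,220) and (465,262). The carriage is forward and the gripper is clear.

```bash
python3 -c "
from bench import robot
print(robot.close_job())"
```

```text
the job is handed in; nothing more can be done
None
```

I finished the job and handed it in at about 40 s of the 210 s limit; the hand-in gives no verdict.

- **What I did:** I wound the carriage back to its loading stop, where a torque of about 0.6 N m showed it had reached the stop. Next I moved union_1 to nest 2 by way of nest 1, and coupling_1 to nest 3. The spare coupling went into nest 4. I saw no spare union, so nest 1 stays empty. Then I wound the knob about 215° clockwise in one grasp to the far stop, with 0.7 N m at the stop.
- **Placing check:** Before the forward winding, a wrist picture put all three parts within about 2.5 mm of their nest centres, and they looked upright.
- **Final check:** The last pictures show the three parts still standing in nests 2–4 under the gauge bar and the gripper clear of everything. The tin and tape measure look undisturbed; I did not look at the pencil again, but the arm never went near it.
- **What was off:** The cameras disagreed by about 4 mm on the table's position, so I went by the wrist view and the measured grip on the knob. During the forward winding the sideways force on the knob reached about 9 N.

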